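# Hold the saucepan lid level over the pan by its balance point

## Task

Pick up the cast saucepan lid that lies in the orange tray, gripping across its handle at the balance point so that it hangs level, and carry it, level all the way, over the open saucepan. Finish while still holding it there by yourself: level and still, centred a few centimetres above the saucepan's rim with its long handle pointing the same way as the pan's, so that I can look over its seat before it goes on. Do not let it touch the saucepan, and leave the saucepan, the tray and everything else on the shelf where they stand.

Things in the scene. Friction and masses are not known exactly. Their poses are not given: they have to be found in the camera images.
- lid: Cast-aluminium pan lid, 0.45-0.8 kg, right way up in the tray. Origin: centre of its underside, z up. 168 mm locating disc 8 mm deep, then a 200 mm plate, top 23 mm above the origin at most. Black straight handle bar 22 mm wide, z 45 to 65 mm, on the lid's x axis from x = +40 mm over the middle past the rim to x = -235 mm: it points to the lid's -x. Lugs carry it at x = +30 and -88 mm.
- lid_balance (a point): Balance point of the lid, whatever it weighs: in the middle of the handle bar's cross-section, 55 mm above the lid's underside, 38 mm from the lid's centre towards the long end (lid x = -38 mm), between the two 14 mm wide lugs. Axes as the lid. 22 mm or more free under the bar here; its two flat sides can be gripped, fingers pointing down and closing along the lid's y.
- pot: Open cast-aluminium saucepan that the lid belongs to, empty, 1.3 kg, standing free on the shelf. 188 mm outer diameter at the mouth, wall 4 mm, 115 mm high. Origin: centre of its underside, z up. Its black long handle (24 mm wide, top 104 mm up) points along the pot's own -x and ends 250 mm from its centre.
- pot_rim (a point): Centre of the saucepan's mouth, level with the top of its rim, 115 mm above the pot's origin; axes as the pot.
- tray: Orange plastic tray, 300 mm (x) by 240 mm (y), plus a 11 mm lip at each short end, rim 18 mm high, floor 5 mm thick. Origin: centre of its underside. It and the saucepan stand one to the left and one to the right of straight ahead, either way round.
- jug: Bystander: white ceramic milk jug, 150 mm high, 108 mm diameter, handle along its +y to 90 mm from the centre. Origin: centre of its underside.
- sugar_jar: Bystander: glass jar with a red cap, 84 mm diameter, 130 mm high. Origin: centre of its underside.
- bin_handle (a point): Bystander: middle of the bar handle on the tilt-out front of the chrome bin (200 mm deep, 300 mm wide, 230 mm high, fixed) at the right of the shelf. The front is hinged along its lower edge and stands a little ajar.
- bin_front (a joint): How far the bin's front is tilted out towards the robot: 0 shut, 0.1 to 0.3 rad at the start; it stays where it is.
- glass0: Bystander: clear glass tumbler, 72 mm diameter, 105 mm high, one of a row of four along the far side. Origin: centre of its underside.
- glass1: Bystander: clear glass tumbler, 72 mm diameter, 105 mm high, one of a row of four along the far side. Origin: centre of its underside.
- glass2: Bystander: clear glass tumbler, 72 mm diameter, 105 mm high, one of a row of four along the far side. Origin: centre of its underside.
- glass3: Bystander: clear glass tumbler, 72 mm diameter, 105 mm high, one of a row of four along the far side. Origin: centre of its underside.

How it is judged:
By the outcome, as a careful person would: the job done as asked, in the order asked, and still so for the second after the job is handed in, while the arm keeps its last pose, push and grip.
It also fails if it takes over 45 s, if anything falls off the work surface, if the arm or the gripper's body presses on something with over 40 N, if the wrist force passes 120 N, or if a joint passes its speed limit or range.

## Robot

A 6-joint arm with a two-finger parallel gripper is mounted at the origin on the work surface. World frame = base frame: x ahead of the robot, y to its left, z up, the work surface at z = 0. Lengths are in m, angles in rad, forces in N, time in s.
With the tool pointing down it reaches from about 0.2 to 0.875 m from the base axis. Payload 3.4 kg.
Tool frame: the origin (TCP) lies at the very end of the fingers, on their centre line; the grasp point (between the pads) lies ctrl.grip_depth behind it (ctrl.grip_depth is the distance from the TCP to the grasp point, in m); z points along the fingers, y is the line along which they close (so a half turn about z gives the same grasp; the last joint's range is limited). The gripper opens to 94 mm and grips with 3 to 60 N. Pads are 16 mm wide; open, the fingers measure 119 mm over their backs; the gripper's body (75 mm by 177 mm) begins 78 mm behind the grasp point.
Start: joints at [1.185, 0.276, 1.505, -0, 1.361, -0.121], TCP at [0.151, 0.555, 0.205] pointing down, gripper open.
Joint ranges: [-2.89, 2.89], [-0.75, 2.08], [0.22, 2.7], [-1.18, 4.32], [0.11, 2.71], [-2.7, 2.7]. Speed limits (rad/s): [2.57, 2.57, 3.14, 3.14, 3.14, 3.14].

## Interface

Orientations are given as a 3x3 rotation matrix whose columns are the frame's x, y, z axes.
In Python, from cell import ctrl gives the robot as it stands.
- The arm moves only by the shell command python3 -m handwheel 'ROWS'. ROWS is JSON, a list that holds one entry, the list of rows, each a list of 7 numbers: the opening, from 0 (shut) to 1 (fully open), then the shift along the tool's x, y, z scaled (see below), then the turn, a rotation vector about the tool's x, y, z scaled (see below). A call has 1 to 5 rows; each row is the pose to reach, as a shift and turn from the pose commanded when the call began, along the tool's axes at that moment; what a row does not reach only later rows make up. The controller multiplies each number of a shift by 0.2 m and each number of a turn by pi/4 rad. A row lasts 1/10 s, in which the tool goes at most 50 mm and 8.59 degrees, less where a joint would pass 70% of its speed; a pose out of reach is approached as far as the arm can. A call with a number of a shift or a turn outside -1 to 1 is refused whole. A call with a gripper value outside its range is refused whole. The fingers move at their own pace and stop on an object; the grip force is fixed at half the most. Time passes only in rows, so rows that repeat a pose let the fingers close. It gives the time, the measured TCP pose, the force, the opening and the grip force at its end, in the units of the state.
- ctrl.observe(): the state, without advancing time (a new reading comes with each control period).
- ctrl.snapshot(name): name is "scene" or "top" or "wrist"; returns a dict with "frame" (420x560x3 uint8, blue, green, red), "camera_matrix" (3x3 intrinsics, pixels), "pose" (4x4, takes a point from camera to world coordinates). Camera axes: x right, y down, z forward; pixel columns grow to the right and rows downward; lengths in m; the calibration is good to about 2 mm. A picture is of the moment at which its call begins. There is no depth.
- ctrl.finish_job(): hands the job in; it is judged then, once.
The state is a dict: "t": time; "qpos": joint angles; "joint_velocities": joint speeds; "joint_efforts": joint torques, N m; "tool_pos": TCP position; "eef_rot": TCP orientation; "ft_force": force on the tool from outside, world axes, zero at the start; "ft_torque": the same for the moment, N m; "finger_gap": finger opening in m; "gripper_force": force on a finger pad.
Only numpy, scipy, OpenCV 4.12 (cv2) and the standard library are available. Lean on these libraries where they do the work, as an engineer would, in place of code of your own. Each camera call takes 0.05 s, during which the arm holds its last target. There are 200 camera calls.

## Working session

There is one attempt and no reset: what is moved stays moved. The work goes in short steps, Python scripts to look and compute and a shell command to move; the robot and the scene stay as the last step left them, time stands still between calls to the robot, and variables do not carry over. Pictures are saved under pics/ and viewed, at most 10 in all, crops included, and the job is handed in when it is done.

```bash
mkdir -p pics; ls
python3 - <<'E'
from cell import ctrl
import cv2,numpy as np
s=ctrl.observe();print(s['t'],s['tool_pos'],np.round(s['eef_rot'],3),s['finger_gap'],ctrl.grip_depth)
for n in('top','scene'):
    d=ctrl.snapshot(n);cv2.imwrite(f'pics/{n}0.png',d['frame']);print(n,d['camera_matrix'],np.round(d['pose'],4).tolist())
E
```

```text
pics
0.0 [0.15026303 0.55443155 0.20462598] [[-0.965  0.262 -0.001]
 [ 0.262  0.965 -0.002]
 [ 0.    -0.002 -1.   ]] 0.09428498798913333 0.0188
top [[399.92969368   0.         279.05242868]
 [  0.         399.92969368 207.13658468]
 [  0.           0.           1.        ]] [[0.026, -0.9935, 0.1106, 0.4073], [-0.9996, -0.0269, -0.0065, -0.0483], [0.0095, -0.1104, -0.9938, 1.5718], [0.0, 0.0, 0.0, 1.0]]
scene [[509.87046903   0.         270.27542433]
 [  0.         509.87046903 204.9213255 ]
 [  0.           0.           1.        ]] [[-0.4804, 0.5942, -0.6451, 1.6489], [0.8769, 0.3135, -0.3643, 0.5659], [-0.0142, -0.7407, -0.6717, 1.2072], [0.0, 0.0, 0.0, 1.0]]
```

View pics/top0.png

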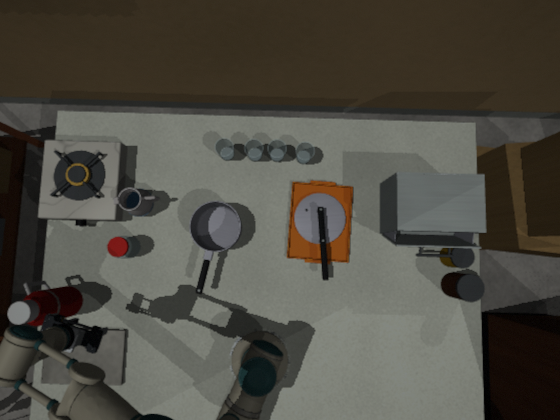

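View pics/scene0.png

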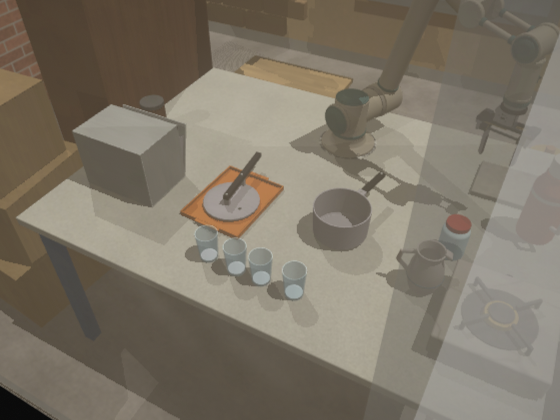

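The top view shows the pot at about (216,227), its handle ending near (200,292). The lid is in the tray at about (320,218), its handle ending near (325,278). The jug, jar, glasses and bin are clear of both. I'll enlarge the pot and lid.

```bash
cat > h.py <<'E'
import numpy as np,cv2
from cell import ctrl
def ray(d,u,v,z):
    "world point at height z seen at pixel u,v"
    K=d['camera_matrix'];T=d['pose'];r=T[:3,:3]@np.linalg.solve(K,[u,v,1.]);o=T[:3,3]
    return o+r*(z-o[2])/r[2]
def proj(d,P):
    T=np.linalg.inv(d['pose']);p=np.atleast_2d(P)@T[:3,:3].T+T[:3,3];p=p@d['camera_matrix'].T
    return p[:,:2]/p[:,2:]
E
python3 - <<'E'
from h import *
d=ctrl.snapshot('top');f=d['frame'];print(proj(d,[[0,0,0],[.15,.555,.205]]).round())
c=f[170:310,180:370];cv2.imwrite('pics/crop1.png',cv2.resize(c,None,fx=4,fy=4,interpolation=cv2.INTER_CUBIC))
E
```

```text
[[260. 359.]
 [ 91. 325.]]
```

View pics/crop1.png

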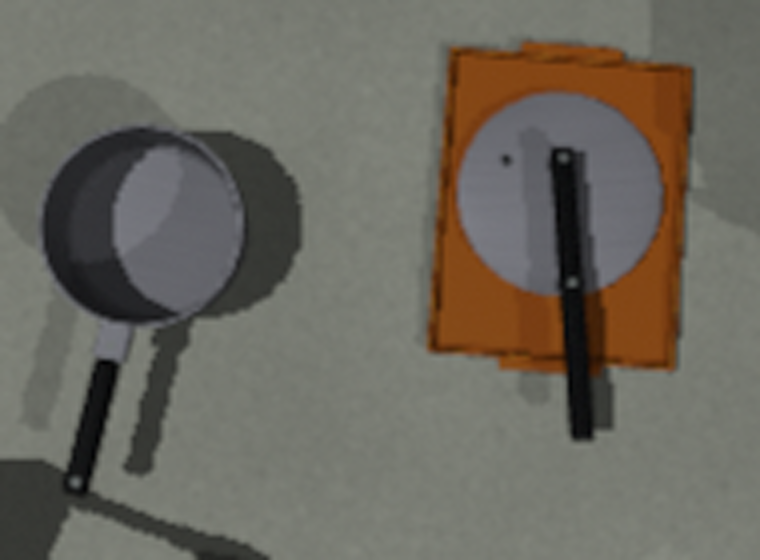

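The enlargement shows the pot's rim as a circle centred at about (142,227), with its handle end at (74,493). The lid's bar runs from (562,148) to (581,438), and the plate is centred at (560,194).

```bash
cat >> h.py <<'E'
def toolrot(a):
    "tool down, with tool x along world angle a"
    c,s=np.cos(a),np.sin(a);return np.array([[c,s,0],[s,-c,0],[0,0,-1.]])
def delta(p,R):
    "row numbers from the present pose to TCP p, rotation R"
    from scipy.spatial.transform import Rotation as Ro
    s=ctrl.observe();R0=np.array(s['eef_rot']);p0=np.array(s['tool_pos'])
    return (R0.T@(p-p0)/.2).round(3),(Ro.from_matrix(R0.T@R).as_rotvec()/(np.pi/4)).round(3)
E
python3 - <<'E'
from h import *
d=ctrl.snapshot('top')
q=lambda u,v,z:ray(d,180+u/4-.375,170+v/4-.375,z)
a,b=q(562,148,.07),q(581,438,.07);e=(a-b)/np.linalg.norm(a-b)
print('bar',a,b,np.linalg.norm(a-b),'yaw lid',np.degrees(np.arctan2(e[1],e[0])))
print('centre from bar',a-.040*e,b+.235*e,'plate',q(560.5,194,.023))
pc=q(142.5,227.5,.115);he=q(74,493,.104);h=pc-he
print('pot',pc,'R',np.linalg.norm(q(245,227,.115)-q(40,227,.115))/2,he,np.linalg.norm(h),'yaw',np.degrees(np.arctan2(h[1],h[0])))
x,y=q(107,360,.104),q(75,493,.104);g=x-y;print('handle yaw',np.degrees(np.arctan2(g[1],g[0])))
s=ctrl.observe();print(s['eef_rot'],s['t'])
bal=a-.078*e;yaw=np.arctan2(e[1],e[0]);print(bal,yaw)
for A in(yaw,yaw+np.pi):print(delta(np.array([bal[0],bal[1],.20]),toolrot(A)))
E
```

```text
bar [ 0.5806358  -0.21341374  0.07      ] [ 0.3105694  -0.23500694  0.07      ] 0.27092827694115557 yaw lid 4.571367417748404
centre from bar [ 0.54076305 -0.21660177  0.07      ] [ 0.54482182 -0.21627725  0.07      ] plate [ 0.54102059 -0.21778295  0.023     ]
pot [0.49229438 0.17248306 0.115     ] R 0.0931460945685181 [0.25233908 0.2252672  0.104     ] 0.24593843120691594 yaw -12.406046263001002
handle yaw -11.03674742310964
[[-9.65145098e-01  2.61715106e-01 -3.78057604e-04]
 [ 2.61715357e-01  9.65144607e-01 -9.79375671e-04]
 [ 1.08562850e-04 -1.04418311e-03 -9.99999449e-01]] 0.2
[ 0.50288393 -0.2196304   0.07      ] 0.07978541275810072
(array([-2.714, -3.275,  0.028]), array([-1.000e-03,  2.000e-03,  3.561e+00]))
(array([-2.714, -3.275,  0.028]), array([-0.001, -0.   , -0.439]))
```

```bash
R='[-0.77,-0.93]'
python3 -m handwheel '[[[1,-0.77,-0.93,-0.15,0,0,0],[1,-0.77,-0.93,-0.15,0,0,0],[1,-0.77,-0.93,-0.15,0,0,0],[1,-0.77,-0.93,-0.15,0,0,0],[1,-0.77,-0.93,-0.15,0,0,0]]]'
python3 -m handwheel '[[[1,-0.77,-0.93,0,0,0,0],[1,-0.77,-0.93,0,0,0,0],[1,-0.77,-0.93,0,0,0,0],[1,-0.77,-0.93,0,0,0,0],[1,-0.77,-0.93,0,0,0,0]]]'
python3 -m handwheel '[[[1,-0.77,-0.93,0,0,0,0],[1,-0.77,-0.93,0,0,0,0],[1,-0.77,-0.93,0,0,0,0],[1,-0.77,-0.93,0,0,0,0],[1,-0.77,-0.93,0,0,0,0]]]'
python3 -m handwheel '[[[1,-0.4,-0.485,0,0,0,-0.44],[1,-0.4,-0.485,0,0,0,-0.44],[1,-0.4,-0.485,0,0,0,-0.44],[1,-0.4,-0.485,0,0,0,-0.44],[1,-0.4,-0.485,0,0,0,-0.44]]]'
python3 - <<'E'
from h import *
d=ctrl.snapshot('wrist');cv2.imwrite('pics/w1.png',d['frame'])
s=ctrl.observe();print(s['t'],s['tool_pos'],s['qpos'],np.round(s['eef_rot'],3))
for z in(.07,):
  print(proj(d,[[.5806,-.2134,z],[.3106,-.2350,z],[.5029,-.2196,z]]).round())
E
```

```text
t: 0.7
tool_pos: [0.2508, 0.333, 0.2357]
eef_rot: [[-0.965, 0.261, 0.001], [0.261, 0.965, -0.0], [-0.001, -0.0, -1.0]]
ft_force: [1.7, 0.5, -0.2]
finger_gap: 0.094
gripper_force: 0.0
t: 1.2
tool_pos: [0.3508, 0.1131, 0.2356]
eef_rot: [[-0.965, 0.263, 0.001], [0.263, 0.965, -0.0], [-0.001, 0.0, -1.0]]
ft_force: [1.1, 0.1, -0.1]
finger_gap: 0.094
gripper_force: 0.0
t: 1.7
tool_pos: [0.451, -0.1072, 0.2354]
eef_rot: [[-0.965, 0.263, 0.0], [0.263, 0.965, -0.0], [-0.0, -0.0, -1.0]]
ft_force: [0.0, 0.7, 0.8]
finger_gap: 0.094
gripper_force: 0.0
t: 2.2
tool_pos: [0.5017, -0.2187, 0.2348]
eef_rot: [[-0.997, -0.079, -0.002], [-0.079, 0.997, 0.002], [0.001, 0.002, -1.0]]
ft_force: [0.2, -0.2, -0.1]
finger_gap: 0.0942
gripper_force: 0.0
2.25 [ 0.50143766 -0.21797921  0.23509319] [-5.37847116e-01  2.18881502e-01  1.51026813e+00  7.18732396e-04
  1.41431020e+00 -2.18901791e+00] [[-0.997 -0.08  -0.001]
 [-0.08   0.997  0.002]
 [ 0.001  0.002 -1.   ]]
[[281. 267.]
 [280.   2.]
 [281. 201.]]
```

View pics/w1.png

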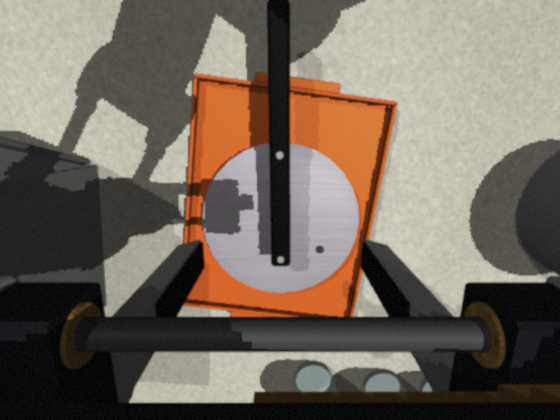

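The wrist view agrees with the estimate. The bar runs along column 280, its inner end is at row 265, the rivets are at rows 155 and 259, and the plate spans columns 204–359 and rows 142–292.

Run:
```python
from h import *
d=ctrl.snapshot('wrist')
r1,r2,e=ray(d,280.5,259.5,.07),ray(d,279.5,155.5,.07),ray(d,280.5,265.5,.07)
print(r1,r2,np.linalg.norm(r1-r2),e); pc=ray(d,281.5,217,.02);print('plate',pc)
b=r1+(r2-r1)*68/118;u=(r1-r2)/np.linalg.norm(r1-r2);yaw=np.arctan2(u[1],u[0]);print('bal',b,e-.078*u,pc-.038*u,yaw)
print(delta(np.array([.501,-.2195,.060-.0188]),toolrot(yaw+np.pi)))
```

```text
[ 0.5717059  -0.21362547  0.07      ] [ 0.45403033 -0.22394005  0.07      ] 0.1181267548668864 [ 0.57911729 -0.21304277  0.07      ]
plate [ 0.53462482 -0.21541159  0.02      ]
bal [ 0.50389286 -0.21956946  0.07      ] [ 0.50141521 -0.21985357  0.07      ] [ 0.49676996 -0.21872967  0.02      ] 0.08742925700580308
(array([ 0.002, -0.01 ,  0.971]), array([ 0.001, -0.001, -0.008]))
```

```bash
python3 -m handwheel '[[[1,-0.005,-0.01,0.2,0,0,-0.008],[1,-0.005,-0.01,0.4,0,0,-0.008],[1,-0.005,-0.01,0.6,0,0,-0.008],[1,-0.005,-0.01,0.7,0,0,-0.008],[1,-0.005,-0.01,0.8,0,0,-0.008]]]'
python3 -m handwheel '[[[1,0,0,0.05,0,0,0],[1,0,0,0.1,0,0,0],[1,0,0,0.15,0,0,0],[1,0,0,0.17,0,0,0],[1,0,0,0.17,0,0,0]]]'
python3 -m handwheel '[[[0,0,0,0,0,0,0],[0,0,0,0,0,0,0],[0,0,0,0,0,0,0],[0,0,0,0,0,0,0],[0,0,0,0,0,0,0]]]'
python3 -m handwheel '[[[0,0,0,0,0,0,0],[0,0,0,0,0,0,0],[0,0,0,0,0,0,0],[0,0,0,0,0,0,0],[0,0,0,0,0,0,0]]]'
```

```text
t: 2.8
tool_pos: [0.5024, -0.2188, 0.0746]
eef_rot: [[-0.996, -0.088, -0.001], [-0.088, 0.996, 0.001], [0.001, 0.001, -1.0]]
ft_force: [0.1, -0.1, -0.6]
finger_gap: 0.094
gripper_force: 0.0
t: 3.3
tool_pos: [0.5033, -0.2208, 0.0413]
eef_rot: [[-0.996, -0.087, -0.0], [-0.087, 0.996, 0.0], [0.0, 0.0, -1.0]]
ft_force: [-1.3, 0.6, 0.2]
finger_gap: 0.0939
gripper_force: 0.0
t: 3.8
tool_pos: [0.5034, -0.221, 0.0416]
eef_rot: [[-0.996, -0.087, 0.0], [-0.087, 0.996, -0.0], [-0.0, -0.0, -1.0]]
ft_force: [-0.3, -0.1, -1.1]
finger_gap: 0.0573
gripper_force: 0.0
t: 4.3
tool_pos: [0.5034, -0.221, 0.0414]
eef_rot: [[-0.996, -0.087, -0.0], [-0.087, 0.996, 0.0], [0.0, 0.0, -1.0]]
ft_force: [-0.1, -0.8, 0.2]
finger_gap: 0.0217
gripper_force: 30.0
```

```bash
python3 -m handwheel '[[[0,0,0,-0.01,0,0,0],[0,0,0,-0.03,0,0,0],[0,0,0,-0.06,0,0,0],[0,0,0,-0.1,0,0,0],[0,0,0,-0.15,0,0,0]]]'
python3 -m handwheel '[[[0,0,0,-0.06,0,0,0],[0,0,0,-0.1,0,0,0],[0,0,0,-0.15,0,0,0],[0,0,0,-0.15,0,0,0],[0,0,0,-0.15,0,0,0]]]'
python3 - <<'E'
from h import *
for n in('wrist','scene'):
    d=ctrl.snapshot(n);f=d['frame'];
    if n=='scene':f=cv2.resize(f[100:300,120:400],None,fx=2,fy=2)
    cv2.imwrite(f'pics/{n}2.png',f) 
    if n=='wrist':W=f;
    else:cv2.imwrite('pics/pair2.png',np.vstack([cv2.resize(W,(400,300)),f[:300,:400] if 0 else cv2.resize(f,(400,286))]))
s=ctrl.observe();print(s['t'],s['tool_pos'],s['ft_force'],s['ft_torque'],s['gripper_force'],s['eef_rot'])
E
```

```text
t: 4.8
tool_pos: [0.5031, -0.2208, 0.0719]
eef_rot: [[-0.996, -0.087, -0.001], [-0.087, 0.996, 0.0], [0.001, 0.001, -1.0]]
ft_force: [-0.1, -0.2, -5.8]
finger_gap: 0.0219
gripper_force: 30.0
t: 5.3
tool_pos: [0.5034, -0.221, 0.1017]
eef_rot: [[-0.996, -0.087, 0.0], [-0.087, 0.996, -0.0], [-0.0, -0.0, -1.0]]
ft_force: [-0.0, 0.8, -5.4]
finger_gap: 0.0215
gripper_force: 30.0
5.4 [ 0.50287428 -0.22066238  0.10097845] [-0.51251989  0.53530381 -6.39101856] [ 0.05664334 -0.0073284  -0.00117527] 29.998522102832794 [[-9.96212921e-01 -8.69413858e-02 -1.00550341e-03]
 [-8.69421211e-02  9.96213110e-01  7.12161893e-04]
 [ 9.39779337e-04  7.96885479e-04 -9.99999241e-01]]
```

View pics/pair2.png

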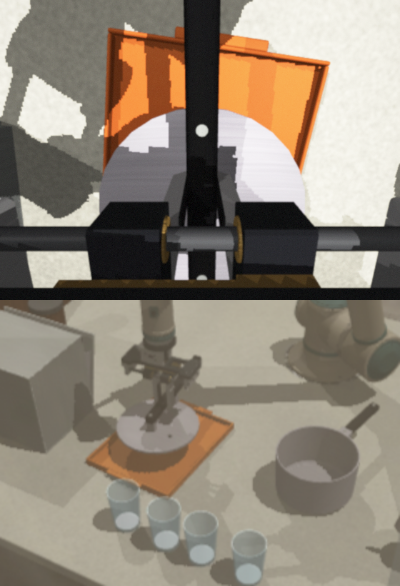

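The lid hangs free and looks level. In the wrist view (here scaled by 1/1.4) the rivets are at (202,130) and (202,280). I'll check the tilt with numbers and work out the carry.

Run:
```python
from h import *
from scipy.optimize import least_squares
d=ctrl.snapshot('wrist');f=d['frame'];g=cv2.cvtColor(f,cv2.COLOR_BGR2GRAY)
px=[]
for (u,v) in((283,182),(283,390)):
    w=g[v-14:v+15,u-14:u+15];m=(w>150).astype(np.uint8);n,l,st,c=cv2.connectedComponentsWithStats(m)
    i=min(range(1,n),key=lambda i:np.hypot(*(c[i]-14)));px.append(c[i]+[u-14,v-14]);print(px[-1],st[i,4])
s=ctrl.observe();a=np.arctan2(.087,.9962);G=np.array(s['tool_pos'])+[0,0,.0188]
def riv(t,dx,yaw):  # t tilt: + => inner end up
    u=np.array([np.cos(yaw)*np.cos(t),np.sin(yaw)*np.cos(t),np.sin(t)]);n=np.array([-np.cos(yaw)*np.sin(t),-np.sin(yaw)*np.sin(t),np.cos(t)])
    return np.array([G+u*(x+.038+dx)+n*.01 for x in(-.088,.030)])
print('level pred',proj(d,riv(0,0,a)))
r=least_squares(lambda p:(proj(d,riv(*p))-px).ravel(),[0,0,a],x_scale=[.01,.001,.01]);print('tilt deg',np.degrees(r.x[0]),'dx',r.x[1],np.degrees(r.x[2]),r.fun)
print(d['pose'].round(3).tolist())
```

```text
[282.22522523 182.36936937] 222
[281.96296296 388.44444444] 54
level pred [[281.53024785 181.64428004]
 [281.74729642 389.30121083]]
tilt deg -0.7339404180339933 dx 0.00011268099297186566 4.884986435432363 [-5.00053326e-01 -4.86049804e-04 -4.38159718e-01 -4.26081892e-04]
[[-0.087, 0.965, 0.246, 0.43], [0.996, 0.083, 0.023, -0.227], [0.001, 0.247, -0.969, 0.281], [0.0, 0.0, 0.0, 1.0]]
```

```bash
python3 -m handwheel '[[[0,0,0,-0.05,0,0,0],[0,0,0,-0.15,0,0,0],[0,0,0,-0.28,0,0,0],[0,0,0,-0.4,0,0,0],[0,0,0,-0.5,0,0,0]]]'
python3 -m handwheel '[[[0,0,0.02,-0.05,0,0,0],[0,0,0.06,-0.07,0,0,0],[0,0.01,0.13,-0.07,0,0,0],[0,0.01,0.22,-0.07,0,0,0],[0,0.01,0.33,-0.07,0,0,0]]]'
python3 -m handwheel '[[[0,0,0.12,0,0,0,0],[0,0,0.24,0,0,0,0],[0,0.01,0.36,0,0,0,0],[0,0.01,0.48,0,0,0,0],[0,0.02,0.6,0,0,0,0]]]'
python3 -m handwheel '[[[0,0,0.12,0,0,0,0.02],[0,0,0.24,0,0,0,0.06],[0,0.01,0.36,0,0,0,0.1],[0,0.01,0.46,0,0,0,0.15],[0,0.02,0.54,0,0,0,0.2]]]'
python3 - <<'E'
from h import *
s=ctrl.observe();print(s['t'],s['tool_pos'],s['ft_torque'])
print(delta(np.array([.4551,.1804,.205]),toolrot(np.radians(168))))
E
```

```text
t: 5.95
tool_pos: [0.5036, -0.2211, 0.2033]
eef_rot: [[-0.996, -0.087, 0.001], [-0.087, 0.996, -0.001], [-0.001, -0.001, -1.0]]
ft_force: [-0.1, 0.5, -6.9]
finger_gap: 0.0218
gripper_force: 30.0
t: 6.45
tool_pos: [0.4944, -0.1534, 0.2142]
eef_rot: [[-0.996, -0.087, -0.002], [-0.087, 0.996, 0.002], [0.002, 0.002, -1.0]]
ft_force: [0.4, 0.9, -5.6]
finger_gap: 0.0219
gripper_force: 30.0
t: 6.95
tool_pos: [0.4796, -0.0335, 0.2144]
eef_rot: [[-0.996, -0.088, -0.002], [-0.088, 0.996, 0.001], [0.002, 0.002, -1.0]]
ft_force: [-0.3, 0.2, -5.7]
finger_gap: 0.0218
gripper_force: 30.0
t: 7.45
tool_pos: [0.4658, 0.0737, 0.2144]
eef_rot: [[-0.998, 0.07, -0.002], [0.07, 0.998, 0.001], [0.003, 0.001, -1.0]]
ft_force: [-0.0, -0.7, -5.3]
finger_gap: 0.0217
gripper_force: 30.0
7.45 [0.46583076 0.0737134  0.21438215] [-0.06946781 -0.04950369  0.00788878]
(array([0.091, 0.528, 0.048]), array([ 0.001, -0.003,  0.178]))
```

```bash
python3 -m handwheel '[[[0,0.02,0.1,0,0,0,0.04],[0,0.04,0.22,0,0,0,0.08],[0,0.06,0.33,0,0,0,0.12],[0,0.08,0.43,0.01,0,0,0.16],[0,0.09,0.5,0.03,0,0,0.178]]]'
python3 -m handwheel '[[[0,0,0.02,0.01,0,0,0],[0,0,0.028,0.015,0,0,0],[0,0,0.028,0.02,0,0,0],[0,0,0.028,0.02,0,0,0],[0,0,0.028,0.02,0,0,0]]]'
python3 - <<'E'
from h import *
ims=[]
for n in('top','scene'):
    d=ctrl.snapshot(n);f=d['frame']
    c=f[170:310,150:330] if n=='top' else f[110:290,250:430]
    ims.append(cv2.resize(c,(540,420) if n=='top' else (260,260),interpolation=cv2.INTER_CUBIC))
p=np.zeros((420,800,3),np.uint8);p[:,:540]=ims[0];p[:260,540:]=ims[1];cv2.imwrite('pics/over.png',p)
s=ctrl.observe();print(s['t'],s['tool_pos'],s['ft_torque'],s['eef_rot'])
E
```

```text
t: 7.95
tool_pos: [0.4545, 0.1745, 0.2086]
eef_rot: [[-0.978, 0.207, -0.002], [0.207, 0.978, 0.001], [0.002, 0.0, -1.0]]
ft_force: [0.6, -0.2, -5.4]
finger_gap: 0.0219
gripper_force: 30.0
t: 8.45
tool_pos: [0.4581, 0.177, 0.2055]
eef_rot: [[-0.978, 0.209, 0.0], [0.209, 0.978, -0.0], [-0.0, -0.0, -1.0]]
ft_force: [0.9, -1.0, -6.7]
finger_gap: 0.0218
gripper_force: 30.0
8.55 [0.45819902 0.1770936  0.20560077] [ 0.01242951 -0.00396423  0.00289329] [[-9.77891270e-01  2.09113812e-01  2.78994679e-04]
 [ 2.09113828e-01  9.77891306e-01  2.93899258e-05]
 [-2.66680631e-04  8.70817971e-05 -9.99999961e-01]]
```

View pics/over.png

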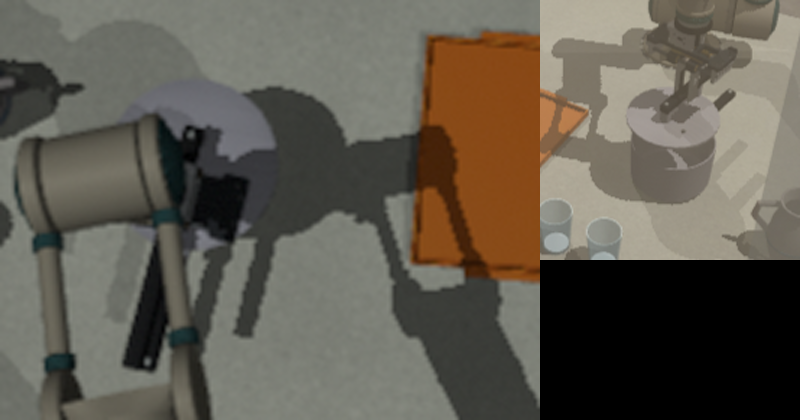

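The lid is level over the pot with the handles aligned: both handle ends show together at about (140,360), and the scene inset shows a clear gap above the rim. I'll make a small final correction and settle.

```bash
python3 -m handwheel '[[[0,0.006,0.004,0.02,0,0,0],[0,0.012,0.008,0.04,0,0,0],[0,0.018,0.013,0.06,0,0,0],[0,0.018,0.013,0.075,0,0,0],[0,0.018,0.013,0.085,0,0,0]]]'
python3 -m handwheel '[[[0,0,0,0,0,0,0],[0,0,0,0,0,0,0],[0,0,0,0,0,0,0],[0,0,0,0,0,0,0],[0,0,0,0,0,0,0]]]'
python3 - <<'E'
from h import *
p=np.zeros((600,800,3),np.uint8)
d=ctrl.snapshot('wrist');p[:420,:400]=cv2.resize(d['frame'],(400,420))
S=ctrl.snapshot('scene');p[:400,400:]=cv2.resize(S['frame'][150:290,300:440],(400,400),interpolation=cv2.INTER_CUBIC)
s=ctrl.observe();c,sn=np.cos(np.radians(-12)),np.sin(np.radians(-12))
t=np.array(s['tool_pos']);print(s['t'],t,s['ft_force'],abs(np.array(s['joint_velocities'])).max(),np.round(s['eef_rot'],3))
def circ(x,y,z,r):
    a=np.linspace(0,6.283,73);return np.c_[x+r*np.cos(a),y+r*np.sin(a),z+0*a]
lx,ly,lz=t[0]+.038*c,t[1]+.038*sn,t[2]+.0188-.055;print('lid centre',lx,ly,lz)
for C,col in((circ(lx,ly,lz+.008,.1),(0,255,0)),(circ(.4923,.1725,.115,.094),(0,0,255))):
    q=(proj(S,C)-[300,150])*400/140+[400,0]
    cv2.polylines(p,[q.astype(int).reshape(-1,1,2)],True,col,1)
cv2.imwrite('pics/final.png',p[:420])
E
```

```text
t: 9.05
tool_pos: [0.4548, 0.1809, 0.188]
eef_rot: [[-0.978, 0.208, -0.001], [0.208, 0.978, -0.0], [0.0, -0.0, -1.0]]
ft_force: [0.7, -0.5, -4.4]
finger_gap: 0.0218
gripper_force: 30.0
t: 9.55
tool_pos: [0.4552, 0.1809, 0.1886]
eef_rot: [[-0.978, 0.208, 0.0], [0.208, 0.978, 0.0], [-0.0, 0.0, -1.0]]
ft_force: [0.6, -1.0, -6.2]
finger_gap: 0.0217
gripper_force: 30.0
9.65 [0.45509826 0.18085534 0.18855183] [-6.96291961e-01  5.40930833e-03 -5.88597609e+00] 0.0012703864964654114 [[-0.978  0.208  0.   ]
 [ 0.208  0.978  0.   ]
 [-0.     0.    -1.   ]]
lid centre 0.49226787380681875 0.17295469385701095 0.15235182648604145
```

View pics/final.png

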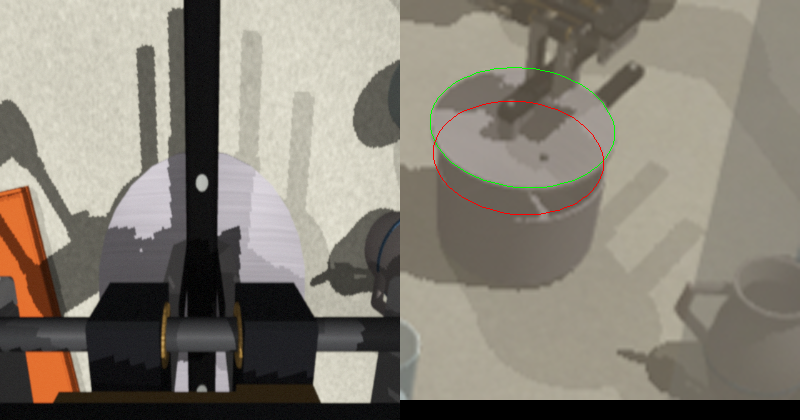

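The predicted outlines of the level lid (green) and the rim (red) match the picture. The rivet at (202,183) has not shifted in the grip, and the pot handle is hidden directly under the bar. I'm handing in.

```bash
python3 -c "
from cell import ctrl
print(ctrl.finish_job())"
```

```text
the job is handed in; nothing more can be done
None
```

I handed the job in at 9.7 s with the lid gripped at its balance point, hanging level and still. It is centred about 37 mm above the saucepan's rim with the two handles aligned, and nothing else on the shelf was touched as far as I could see.

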